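# Load and press covers on a rotary indexing fixture

### The job

Load every loose junction-box cover into the rotary dial: lay a cover, hood up, in the empty nest at the loading pointer (the side towards the robot) and press it down until it sits level and fully home; then turn the dial by its posts one detent anticlockwise (seen from above), so that the next empty nest comes to the pointer, and load the next cover in the same way. Load only at the pointer, index only between covers, so that the last cover ends pressed home at the pointer with the dial settled in its detent, and leave the wire spool, bin and screwdriver alone.

Things in the scene. Friction and masses are not known exactly. Their poses are not given: they have to be found in the camera images.
- cover1: a flat grey plastic junction-box cover, plate 60 (its x) x 90 (its y) x 9 mm, with one central raised block (the hood) 22 (x) x 46 (y) x 22 mm on top, so 31 mm high in all; about 0.12 kg; origin at the centre of its underside, z up out of the hood; the same turned by half a turn. May be absent
- cover2: a flat grey plastic junction-box cover, plate 60 (its x) x 90 (its y) x 9 mm, with one central raised block (the hood) 22 (x) x 46 (y) x 22 mm on top, so 31 mm high in all; about 0.12 kg; origin at the centre of its underside, z up out of the hood; the same turned by half a turn. May be absent (cover 2 of up to 4)
- cover3: a flat grey plastic junction-box cover, plate 60 (its x) x 90 (its y) x 9 mm, with one central raised block (the hood) 22 (x) x 46 (y) x 22 mm on top, so 31 mm high in all; about 0.12 kg; origin at the centre of its underside, z up out of the hood; the same turned by half a turn. May be absent (cover 3 of up to 4)
- cover4: a flat grey plastic junction-box cover, plate 60 (its x) x 90 (its y) x 9 mm, with one central raised block (the hood) 22 (x) x 46 (y) x 22 mm on top, so 31 mm high in all; about 0.12 kg; origin at the centre of its underside, z up out of the hood; the same turned by half a turn. May be absent (cover 4 of up to 4)
- indexer: the fixture's fixed grey base, 210 x 210 x 34 mm, under the dial; origin under its centre, on the dial's axis; its -x axis points to the loading pointer, a short dark steel peg and bracket at the dial's robot-side edge, 163 mm from the axis and 50 mm high
- hub (a point): centre of the dial's flat top face (60 mm above the bench), axes as the base. Dial: radius 143 mm, four nests at 90 degrees, centres 88 mm from the axis, the loading one at -x; midway between them (on this frame's diagonals in a detent) four upright round steel posts to turn it by, 16 mm diameter, 120 mm from the axis, tops 60 mm above the top face
- load (a point): centre of the nest at the pointer, fixed on the base, axes as the base. A nest is a recess 66 (radial) x 96 mm (tangential) with a stiff black pad. The point is where a cover's underside is when fully home (9 mm below the top face, plate flush with it). A fresh pad holds a cover 6 mm proud until pushed with over 8 N (12 to 20 N is plenty); it then stays down
- step1 (a point): where a nest loaded at the pointer stands after 1 index step anticlockwise (the robot's right); fixed on the base, same height and axes as load. Covers lie with their long (y) axis tangential to the dial: along this y at load and step2, along this x at step1 and step3
- step2 (a point): where a nest loaded at the pointer stands after 2 index steps anticlockwise (the far side); fixed on the base, same height and axes as load. Covers lie with their long (y) axis tangential to the dial: along this y at load and step2, along this x at step1 and step3
- step3 (a point): where a nest loaded at the pointer stands after 3 index steps anticlockwise (the robot's left); fixed on the base, same height and axes as load. Covers lie with their long (y) axis tangential to the dial: along this y at load and step2, along this x at step1 and step3
- dial (a joint): angle of the dial, rad, growing anticlockwise seen from above; 0 at the start, detents every pi/2. A spring detent pulls it to the nearest detent; about 0.5 N m is needed to leave one. It can turn on without limit
- spool: bystander: wire spool, 84 mm diameter, 65 mm high, standing; origin at its foot
- bin: bystander: open blue plastic bin 80 x 100 x 50 mm; origin under its centre
- driver: bystander: screwdriver lying flat
Mind the look-alikes: they are no part of the job. Leave any red or yellow look-alike of the cover1 alone. What is shaped like the cover3 but yellow is not meant.

How it is judged:
On the way, in this order (a step that is already met when the one before it is completed fails the run):
1. the first cover is pressed home at the loading pointer (((horizontal distance between cover1 and load below 0.01 m and z of cover1 in the frame of load between -0.004 and 0.0025 m and angle between cover1's own z axis and vertical below 0.06 rad) or (horizontal distance between cover2 and load below 0.01 m and z of cover2 in the frame of load between -0.004 and 0.0025 m and angle between cover2's own z axis and vertical below 0.06 rad) or (horizontal distance between cover3 and load below 0.01 m and z of cover3 in the frame of load between -0.004 and 0.0025 m and angle between cover3's own z axis and vertical below 0.06 rad) or (horizontal distance between cover4 and load below 0.01 m and z of cover4 in the frame of load between -0.004 and 0.0025 m and angle between cover4's own z axis and vertical below 0.06 rad))), for 0.2 s.
2. the dial is indexed one step: that cover at step 1, the loading nest clear (((horizontal distance between cover1 and step1 below 0.01 m and z of cover1 in the frame of step1 between -0.004 and 0.0025 m and angle between cover1's own z axis and vertical below 0.06 rad) or (horizontal distance between cover2 and step1 below 0.01 m and z of cover2 in the frame of step1 between -0.004 and 0.0025 m and angle between cover2's own z axis and vertical below 0.06 rad) or (horizontal distance between cover3 and step1 below 0.01 m and z of cover3 in the frame of step1 between -0.004 and 0.0025 m and angle between cover3's own z axis and vertical below 0.06 rad) or (horizontal distance between cover4 and step1 below 0.01 m and z of cover4 in the frame of step1 between -0.004 and 0.0025 m and angle between cover4's own z axis and vertical below 0.06 rad)) and horizontal distance between each of cover1, cover2, cover3, cover4 and load above 0.06 m), for 0.2 s.
3. a second cover is pressed home at the loading pointer, the first at step 1 (((horizontal distance between cover1 and load below 0.01 m and z of cover1 in the frame of load between -0.004 and 0.0025 m and angle between cover1's own z axis and vertical below 0.06 rad) or (horizontal distance between cover2 and load below 0.01 m and z of cover2 in the frame of load between -0.004 and 0.0025 m and angle between cover2's own z axis and vertical below 0.06 rad) or (horizontal distance between cover3 and load below 0.01 m and z of cover3 in the frame of load between -0.004 and 0.0025 m and angle between cover3's own z axis and vertical below 0.06 rad) or (horizontal distance between cover4 and load below 0.01 m and z of cover4 in the frame of load between -0.004 and 0.0025 m and angle between cover4's own z axis and vertical below 0.06 rad)) and ((horizontal distance between cover1 and step1 below 0.01 m and z of cover1 in the frame of step1 between -0.004 and 0.0025 m and angle between cover1's own z axis and vertical below 0.06 rad) or (horizontal distance between cover2 and step1 below 0.01 m and z of cover2 in the frame of step1 between -0.004 and 0.0025 m and angle between cover2's own z axis and vertical below 0.06 rad) or (horizontal distance between cover3 and step1 below 0.01 m and z of cover3 in the frame of step1 between -0.004 and 0.0025 m and angle between cover3's own z axis and vertical below 0.06 rad) or (horizontal distance between cover4 and step1 below 0.01 m and z of cover4 in the frame of step1 between -0.004 and 0.0025 m and angle between cover4's own z axis and vertical below 0.06 rad))), for 0.2 s.
4. the dial is indexed again: covers at steps 1 and 2, the loading nest clear (all of step 2 and ((horizontal distance between cover1 and step2 below 0.01 m and z of cover1 in the frame of step2 between -0.004 and 0.0025 m and angle between cover1's own z axis and vertical below 0.06 rad) or (horizontal distance between cover2 and step2 below 0.01 m and z of cover2 in the frame of step2 between -0.004 and 0.0025 m and angle between cover2's own z axis and vertical below 0.06 rad) or (horizontal distance between cover3 and step2 below 0.01 m and z of cover3 in the frame of step2 between -0.004 and 0.0025 m and angle between cover3's own z axis and vertical below 0.06 rad) or (horizontal distance between cover4 and step2 below 0.01 m and z of cover4 in the frame of step2 between -0.004 and 0.0025 m and angle between cover4's own z axis and vertical below 0.06 rad))), for 0.2 s.
5. a third cover is pressed home at the loading pointer, the others at steps 1 and 2 (all of step 3 and ((horizontal distance between cover1 and step2 below 0.01 m and z of cover1 in the frame of step2 between -0.004 and 0.0025 m and angle between cover1's own z axis and vertical below 0.06 rad) or (horizontal distance between cover2 and step2 below 0.01 m and z of cover2 in the frame of step2 between -0.004 and 0.0025 m and angle between cover2's own z axis and vertical below 0.06 rad) or (horizontal distance between cover3 and step2 below 0.01 m and z of cover3 in the frame of step2 between -0.004 and 0.0025 m and angle between cover3's own z axis and vertical below 0.06 rad) or (horizontal distance between cover4 and step2 below 0.01 m and z of cover4 in the frame of step2 between -0.004 and 0.0025 m and angle between cover4's own z axis and vertical below 0.06 rad))), for 0.2 s.
At the end, for the whole second after the job is handed in: every cover present lies level (within 0.06 rad) and fully home (within 2.5 mm) in a nest, centred within 10 mm on the loading position, step 1, step 2 and, for a fourth, step 3; the dial has not been turned past three steps; the dial and covers are at rest (all of step 5 and ((horizontal distance between cover1 and load below 0.01 m and z of cover1 in the frame of load between -0.004 and 0.0025 m and angle between cover1's own z axis and vertical below 0.06 rad) or (horizontal distance between cover1 and step1 below 0.01 m and z of cover1 in the frame of step1 between -0.004 and 0.0025 m and angle between cover1's own z axis and vertical below 0.06 rad) or (horizontal distance between cover1 and step2 below 0.01 m and z of cover1 in the frame of step2 between -0.004 and 0.0025 m and angle between cover1's own z axis and vertical below 0.06 rad) or (horizontal distance between cover1 and step3 below 0.01 m and z of cover1 in the frame of step3 between -0.004 and 0.0025 m and angle between cover1's own z axis and vertical below 0.06 rad)) and ((horizontal distance between cover2 and load below 0.01 m and z of cover2 in the frame of load between -0.004 and 0.0025 m and angle between cover2's own z axis and vertical below 0.06 rad) or (horizontal distance between cover2 and step1 below 0.01 m and z of cover2 in the frame of step1 between -0.004 and 0.0025 m and angle between cover2's own z axis and vertical below 0.06 rad) or (horizontal distance between cover2 and step2 below 0.01 m and z of cover2 in the frame of step2 between -0.004 and 0.0025 m and angle between cover2's own z axis and vertical below 0.06 rad) or (horizontal distance between cover2 and step3 below 0.01 m and z of cover2 in the frame of step3 between -0.004 and 0.0025 m and angle between cover2's own z axis and vertical below 0.06 rad)) and ((horizontal distance between cover3 and load below 0.01 m and z of cover3 in the frame of load between -0.004 and 0.0025 m and angle between cover3's own z axis and vertical below 0.06 rad) or (horizontal distance between cover3 and step1 below 0.01 m and z of cover3 in the frame of step1 between -0.004 and 0.0025 m and angle between cover3's own z axis and vertical below 0.06 rad) or (horizontal distance between cover3 and step2 below 0.01 m and z of cover3 in the frame of step2 between -0.004 and 0.0025 m and angle between cover3's own z axis and vertical below 0.06 rad) or (horizontal distance between cover3 and step3 below 0.01 m and z of cover3 in the frame of step3 between -0.004 and 0.0025 m and angle between cover3's own z axis and vertical below 0.06 rad)) and ((horizontal distance between cover4 and load below 0.01 m and z of cover4 in the frame of load between -0.004 and 0.0025 m and angle between cover4's own z axis and vertical below 0.06 rad) or (horizontal distance between cover4 and step1 below 0.01 m and z of cover4 in the frame of step1 between -0.004 and 0.0025 m and angle between cover4's own z axis and vertical below 0.06 rad) or (horizontal distance between cover4 and step2 below 0.01 m and z of cover4 in the frame of step2 between -0.004 and 0.0025 m and angle between cover4's own z axis and vertical below 0.06 rad) or (horizontal distance between cover4 and step3 below 0.01 m and z of cover4 in the frame of step3 between -0.004 and 0.0025 m and angle between cover4's own z axis and vertical below 0.06 rad)) and value of joint dial below 5.5 rad and velocity of joint dial between -0.1 and 0.1 rad/s and linear speed of each of cover1, cover2, cover3, cover4 below 0.02 m/s); the robot touches nothing.
It fails at once if a cover was set into a nest away from the loading pointer ((((horizontal distance between cover1 and step1 below 0.02 m and z of cover1 in the frame of step1 below 0.009 m) or (horizontal distance between cover2 and step1 below 0.02 m and z of cover2 in the frame of step1 below 0.009 m) or (horizontal distance between cover3 and step1 below 0.02 m and z of cover3 in the frame of step1 below 0.009 m) or (horizontal distance between cover4 and step1 below 0.02 m and z of cover4 in the frame of step1 below 0.009 m)) and value of joint dial below 1.1 rad) or (((horizontal distance between cover1 and step2 below 0.02 m and z of cover1 in the frame of step2 below 0.009 m) or (horizontal distance between cover2 and step2 below 0.02 m and z of cover2 in the frame of step2 below 0.009 m) or (horizontal distance between cover3 and step2 below 0.02 m and z of cover3 in the frame of step2 below 0.009 m) or (horizontal distance between cover4 and step2 below 0.02 m and z of cover4 in the frame of step2 below 0.009 m)) and value of joint dial below 2.6 rad) or (((horizontal distance between cover1 and step3 below 0.02 m and z of cover1 in the frame of step3 below 0.009 m) or (horizontal distance between cover2 and step3 below 0.02 m and z of cover2 in the frame of step3 below 0.009 m) or (horizontal distance between cover3 and step3 below 0.02 m and z of cover3 in the frame of step3 below 0.009 m) or (horizontal distance between cover4 and step3 below 0.02 m and z of cover4 in the frame of step3 below 0.009 m)) and value of joint dial below 4.1 rad)).
It fails at once if the dial was turned clockwise out of its first position (value of joint dial below -0.7 rad).
It fails at once if the spool, bin or screwdriver was disturbed (distance of any of spool, bin, driver from where it was at the start of the episode above 0.03 m).
Of cover1, cover2, cover3, cover4 only 3 to 4 are there at a start; the rules pass over those that are not, and their reading is None.
At some moment in a run one of cover1, cover2, cover3, cover4 may be knocked a few centimetres aside while the robot is not near it.
Once in a run the grip may slacken for a moment while it holds something.
It also fails if it takes over 210 s, if anything falls off the work surface, if the arm or the gripper's body presses on something with over 40 N, if the wrist force passes 120 N, or if a joint passes its speed limit or range.

### The arm

A 7-joint arm with a two-finger parallel gripper is mounted at the origin on the work surface. World frame = base frame: x ahead of the robot, y to its left, z up, the work surface at z = 0. Lengths are in m, angles in rad, forces in N, time in s.
With the tool pointing down it reaches from about 0.425 to 0.925 m from the base axis. Payload 6.8 kg.
Tool frame: the origin (TCP) lies at the very end of the fingers, on their centre line; the grasp point (between the pads) lies 19 mm behind it; z points along the fingers, y is the line along which they close (so a half turn about z gives the same grasp; the last joint's range is limited). The gripper opens to 85 mm and grips with 20 to 120 N. Pads are 22 mm wide; open, the fingers measure 114 mm over their backs; the gripper's body (76 mm by 85 mm) begins 54 mm behind the grasp point. The pads swing forward as they close: fully open they stand 13 mm farther back than shut.
Start: joints at [-1.286, 0.477, 0.022, 1.555, -0.011, 1.109, -0.083], TCP at [0.258, 0.624, 0.231] pointing down, gripper open.
Joint ranges: [-2.96, 2.96], [-0.34, 2.1], [-1.41, 1.46], [0.24, 2.44], [-1.37, 4.51], [0.17, 1.92], [-2.96, 2.96]. Speed limits (rad/s): [2.39, 2.39, 3.14, 3.14, 3.14, 3.14, 3.14].

### API

Orientations are given as a rotation vector (axis times angle).
In Python, from bench import r gives the robot as it stands. The module is installed in compiled form; this text tells all that it offers.
- The arm moves only by the tool servo_tool, never from a script. Its argument "commands" is a list of rows, each a list of 7 numbers: the turn, a rotation vector about the world's x, y, z in degrees, then the shift along the world's x, y, z in mm, then the closure, from 0 (fully open) to 1 (shut). A call has 1 to 5 rows; each row is the pose to reach, as a shift and turn from the pose commanded when the call began; what a row does not reach only later rows make up. A row lasts 1/12 s, in which the tool goes at most 41.7 mm and 7.16 degrees, less where a joint would pass 70% of its speed; a pose out of reach is approached as far as the arm can. A call with a gripper value outside its range is refused whole. The fingers move at their own pace and stop on an object; "force" is the grip in N (left out, the last holds). Time passes only in rows, so rows that repeat a pose let the fingers close. It gives the time, the measured TCP pose, the force, the opening and the grip force at its end, in the units of the state.
- r.get_obs(): the state, without advancing time (a new reading comes with each control period).
- r.grab_frame(name): name is "side" or "top"; returns (picture, depth): 480x640x3 uint8, blue, green, red; 480x640 float32, m along the optical axis (not along the pixel's ray), 0 where there is no reading.
- r.camera_info(name): a dict with "vertical_fov" (degrees; the focal length in pixels is half the picture's height over the tangent of half this angle, whatever the lens; pixels are square), "cx", "cy" (the principal point, pixels), "D" ([k1, k2, p1, p2, k3] as OpenCV has them; the pictures are not rectified), "cam_to_world" (4x4, takes a point from camera to world coordinates). Camera axes: x right, y up, looking along -z (the intrinsics and any distortion apply to the point x, -y, -z); pixel columns grow to the right and rows downward; lengths in m; the calibration is good to about 2 mm. A picture is of the moment at which its call begins. camera_info takes no time and is no camera call.
- r.hand_in(): hands the job in; it is judged then, once.
The state is a dict: "clock": time; "joints": joint angles; "qvel": joint speeds; "tau": joint torques, N m; "tcp_pos": TCP position; "orientation": TCP orientation; "contact_force": force on the tool from outside, world axes, zero at the start; "moment": the same for the moment, N m; "grip_width": finger opening in m; "gripper_force": force on a finger pad.
Only numpy, scipy, OpenCV 4.12 (cv2) and the standard library are available. Lean on these libraries where they do the work, as an engineer would, in place of code of your own. Each camera call takes 0.05 s, during which the arm holds its last target. There are 200 camera calls.

## Working session

There is one attempt and no reset: what is moved stays moved. The work goes in short steps, Python scripts to look and compute and a tool call to move; the robot and the scene stay as the last step left them, time stands still between calls to the robot, and variables do not carry over. Pictures are saved under pics/ and viewed, at most 14 in all, crops included, and the job is handed in when it is done.

Besides the shell and the picture viewer there is one more tool, called after "Call:" as name([rows], argument=value, ...), one row to a line, values as JSON. servo_tool: Moves the arm, as the interface text tells. Its arguments: {"type":"object","properties":{"commands":{"type":"array"},"force":{"type":"number"}},"required":["commands"]}

```bash
mkdir -p pics
cat > h.py <<'E'
import numpy as np,cv2
from bench import r
def cloud(name):
    im,d=r.grab_frame(name); c=r.camera_info(name)
    f=240/np.tan(np.radians(c["vertical_fov"])/2)
    K=np.array([[f,0,c["cx"]],[0,f,c["cy"]],[0,0,1]])
    v,u=np.mgrid[0:480,0:640].astype(np.float32)
    p=cv2.undistortPoints(np.stack([u.ravel(),v.ravel()],1)[:,None],K,np.array(c["D"],float)).reshape(480,640,2)
    P=np.stack([p[...,0]*d,-p[...,1]*d,-d,np.ones_like(d)],-1)@np.array(c["cam_to_world"]).T
    P=P[...,:3]; P[d==0]=np.nan
    return im,P
E
python3 - <<'E'
from h import *
for n in("top","side"):
    im,P=cloud(n); cv2.imwrite(f"pics/{n}0.png",im); np.save(f"{n}0.npy",P)
    print(n,r.camera_info(n))
print(r.get_obs())
E
```

```text
top {'vertical_fov': 57.1919787600468, 'cx': 315.95689272518297, 'cy': 241.82501715941643, 'D': array([-0.02586585,  0.        ,  0.        ,  0.        ,  0.        ]), 'cam_to_world': array([[-1.07771299e-03,  9.93674284e-01, -1.12295400e-01,
         4.27119952e-01],
       [-9.99540112e-01, -4.47353904e-03, -2.99925317e-02,
        -1.49417240e-03],
       [-3.03051653e-02,  1.12211433e-01,  9.93222126e-01,
         1.15917916e+00],
       [ 0.00000000e+00,  0.00000000e+00,  0.00000000e+00,
         1.00000000e+00]])}
side {'vertical_fov': 43.37683852777544, 'cx': 327.83373893871305, 'cy': 244.60583232696703, 'D': array([-0.01712541,  0.        ,  0.        ,  0.        ,  0.        ]), 'cam_to_world': array([[ 0.98387051,  0.10467828, -0.14505614,  0.24859138],
       [-0.17768199,  0.66565467, -0.72479857, -1.32982613],
       [ 0.02068662,  0.7388818 ,  0.67351744,  1.30352501],
       [ 0.        ,  0.        ,  0.        ,  1.        ]])}
{'clock': 0.1, 'joints': array([-1.28609082,  0.47772706,  0.02237031,  1.55629345, -0.01149948,
        1.10928263, -0.08313449]), 'qvel': array([ 0.000488  , -0.00213713,  0.00093379, -0.00421669,  0.00121448,
       -0.00166243, -0.00084159]), 'tau': array([ 5.60234228e-03, -5.97758675e+01,  1.61443267e+00, -2.81955296e+01,
        1.29064615e-02,  4.91470055e-03, -9.41168253e-06]), 'tcp_pos': array([0.25821039, 0.62312188, 0.23044198]), 'orientation': array([-6.13081283e-01, -3.08100337e+00,  2.46809919e-03]), 'contact_force': array([ 0.30837846,  1.36135581, -0.04043084]), 'moment': array([ 0.0276513 ,  0.00525342, -0.02284081]), 'gripper_force': 0.0, 'grip_width': 0.08520210441094586}
```

View pics/top0.png

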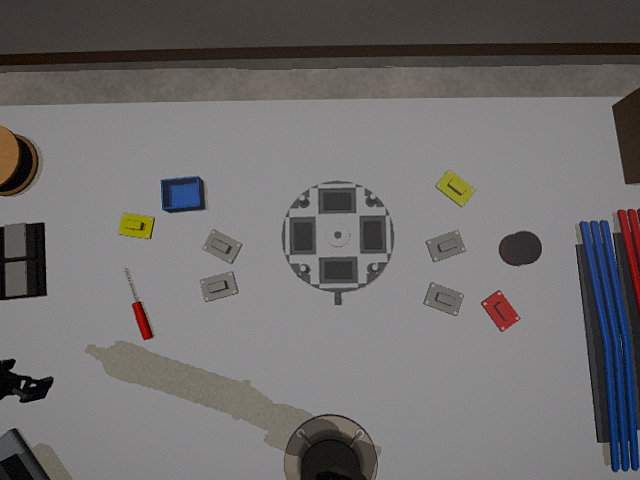

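View pics/side0.png

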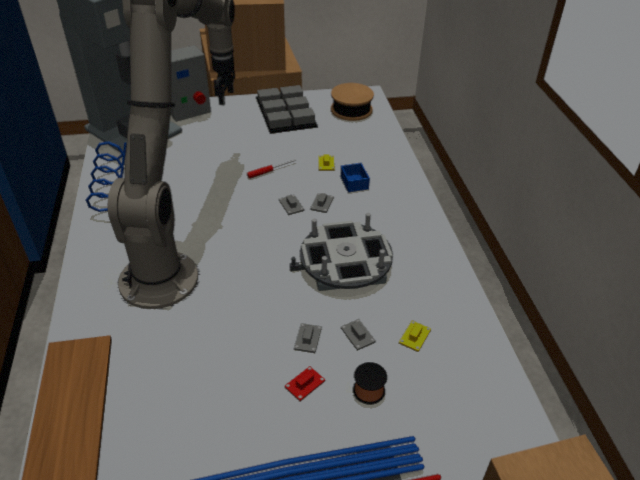

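Top view: the grey covers are at about (222,246), (219,287), (446,246) and (443,299). The dial centre is at (338,236) and the pointer at (338,298). The red and yellow look-alikes are set apart from these.

```bash
cat >> h.py <<'E'
def covers(im,P,pix,rad=32):
    out=[]
    for (u,v) in pix:
        v0,u0=max(v-rad,0),max(u-rad,0)
        Q=P[v0:v+rad,u0:u+rad]; I=im[v0:v+rad,u0:u+rad].astype(int)
        z=Q[...,2]; m=((z>0.0045)&(z<0.045)&(I.max(-1)-I.min(-1)<30)).astype(np.uint8)
        n,l,s,c=cv2.connectedComponentsWithStats(m)
        k=l[rad,rad] or 1+s[1:,4].argmax()
        q=Q[l==k]; rc=cv2.minAreaRect((q[:,:2]*1000).astype(np.float32))
        (cx,cy),(w,h),a=rc; a=a if h>w else a+90   # direction of long side = a+90
        hd=q[q[:,2]>0.024]; hc=cv2.minAreaRect((hd[:,:2]*1000).astype(np.float32)) if len(hd)>3 else None
        out.append((cx,cy,(a+180)%180,w,h)); print("plate c",np.round([cx,cy],1),"size",np.round([w,h],1),"yaw(x axis)",round((a+90)%180-90,1),"hood",hc, "zmax",q[:,2].max())
    return out
E
python3 - <<'E'
from h import *
im=cv2.imread("pics/top0.png");P=np.load("top0.npy")
covers(im,P,[(222,246),(219,287),(446,246),(443,299)])
# dial: top face points
z=P[...,2];reg=np.zeros(z.shape,bool);reg[170:300,270:405]=1
m=reg&(z>.05)&(z<.068)
q=P[m];print("z med",np.median(q[:,2]))
print(cv2.minEnclosingCircle((q[:,:2]*1000).astype(np.float32)))
m=reg&(z>.1);n,l,s,c=cv2.connectedComponentsWithStats(m.astype(np.uint8))
for k in range(1,n):
    q=P[l==k];print("post",s[k,4],q.mean(0))
for (u,v) in [(338,235),(338,270),(302,236),(373,235),(338,201),(338,298)]:
    print((u,v),P[v,u])
S=np.load("side0.npy");z=S[...,2]
reg=np.zeros(z.shape,bool);reg[200:290,285:400]=1
m=reg&(z>.055)&(z<.065);q=S[m];print(cv2.minEnclosingCircle((q[:,:2]*1000).astype(np.float32)),np.median(q[:,2]))
m=reg&(z>.1);n,l,s,c=cv2.connectedComponentsWithStats(m.astype(np.uint8))
for k in range(1,n):
    q=S[l==k];print("post",s[k,4],q.mean(0))
covers(cv2.imread("pics/side0.png"),S,[(291,203),(322,202),(308,337),(358,333)])
E
```

```text
plate c [548.8 281.5] size [98.3 62.3] yaw(x axis) -27.5 hood ((547.4310913085938, 282.0431823730469), (46.49209976196289, 20.99305534362793), 63.524173736572266) zmax 0.03710190326086038
plate c [441.8 290. ] size [63.2 94.1] yaw(x axis) 14.0 hood ((441.6640930175781, 287.6710205078125), (22.093135833740234, 45.522132873535156), 14.335437774658203) zmax 0.03791683751445918
plate c [ 546.7 -307. ] size [62.5 98.2] yaw(x axis) 16.6 hood ((546.4716796875, -304.9249572753906), (21.777700424194336, 47.25129699707031), 19.30643653869629) zmax 0.036785755455834845
plate c [ 407.6 -295.8] size [95.4 65.6] yaw(x axis) -22.4 hood ((408.7727355957031, -294.7836608886719), (46.300743103027344, 22.016056060791016), 69.00713348388672) zmax 0.03723234243186946
z med 0.05933388202902934
((559.8464965820312, -21.743864059448242), 151.3697509765625)
post 43 [ 0.65368221 -0.10438713  0.11764898]
post 41 [0.65188455 0.0648245  0.11847879]
post 38 [0.48327743 0.0625414  0.11955975]
post 42 [ 0.48505438 -0.10635288  0.11890089]
(338, 235) [ 0.56693845 -0.02353848  0.07149017]
(338, 270) [ 0.48058835 -0.0
[... 575 characters left out ...]
d ((438.4442138671875, 288.1341552734375), (21.642234802246094, 53.418800354003906), 13.658379554748535) zmax 0.037165447912791416
plate c [545.  282.5] size [99.5 61.3] yaw(x axis) -26.3 hood ((545.4090576171875, 284.4935302734375), (51.48918533325195, 20.971115112304688), 61.244834899902344) zmax 0.03890155650839766
plate c [ 406.7 -293.6] size [100.3  60.9] yaw(x axis) -19.7 hood ((405.7854309082031, -295.1847839355469), (47.35124206542969, 21.59199333190918), 70.61502838134766) zmax 0.0361286412703441
plate c [ 544.6 -305.4] size [65.9 92.4] yaw(x axis) 19.8 hood ((543.2005615234375, -307.4877624511719), (26.363079071044922, 50.30015563964844), 20.347944259643555) zmax 0.0375345356440584
```

```bash
cat >> h.py <<'E'
def rays(name):
    c=r.camera_info(name); f=240/np.tan(np.radians(c["vertical_fov"])/2)
    K=np.array([[f,0,c["cx"]],[0,f,c["cy"]],[0,0,1]])
    v,u=np.mgrid[0:480,0:640].astype(np.float32)
    p=cv2.undistortPoints(np.stack([u.ravel(),v.ravel()],1)[:,None],K,np.array(c["D"],float)).reshape(480,640,2)
    T=np.array(c["cam_to_world"]); d=np.stack([p[...,0],-p[...,1],-np.ones((480,640))],-1)@T[:3,:3].T
    return T[:3,3],d
def plane(name,z):
    o,d=rays(name); t=(z-o[2])/d[...,2]; return (o+d*t[...,None])*1000
E
python3 - <<'E'
from h import *
import cv2
for n,seeds in (("top",[(338,270),(302,236),(373,235),(338,201)]),("side",[(317,254),(353,270),(341,231),(374,247)])):
    im=cv2.imread(f"pics/{n}0.png"); g=im.max(-1); W=plane(n,.058)
    print(n,[int(g[v,u]) for u,v in seeds])
    for (u,v) in seeds:
        m=(g<95).astype(np.uint8); k,l,s,c=cv2.connectedComponentsWithStats(m,connectivity=4)
        L=l[v,u]; print(s[L]); q=W[l==L][:,:2].astype(np.float32)
        print("  nest",cv2.minAreaRect(q),q.mean(0))
cv2.imwrite("pics/t1.png",cv2.resize(cv2.imread("pics/top0.png")[175:305,275:400],None,fx=4.6,fy=4.6,interpolation=cv2.INTER_CUBIC))
E
```

```text
top [48, 54, 48, 54]
[319 257  39  27 990]
  nest ((480.71783447265625, -23.17397689819336), (94.79539489746094, 64.95297241210938), 89.89488983154297) [481.4055   -23.023317]
[290 217  26  38 954]
  nest ((568.3028564453125, 65.69603729248047), (94.28775024414062, 63.350807189941406), 0.3206474781036377) [568.3922    66.176384]
[360 216  26  38 958]
  nest ((569.7106323242188, -110.57539367675781), (62.89914321899414, 94.23611450195312), 89.29276275634766) [ 570.4932   -110.288376]
[318 188  38  26 939]
  nest ((657.2545776367188, -20.56299591064453), (94.2982177734375, 64.736083984375), 89.62969970703125) [658.14056 -21.10576]
side [13, 16, 11, 18]
[ 290  235  103   58 2290]
  nest ((543.4317626953125, -80.73477935791016), (311.0254821777344, 217.6968536376953), 0.6167948246002197) [542.8117   -84.990074]
[335 261  36  18 509]
  nest ((568.9766235351562, -107.22854614257812), (95.38374328613281, 65.3841781616211), 0.5058190822601318) [ 569.0716  -107.49713]
[324 223  34  16 412]
  nest ((567.2920532226562, 68.77455139160156), (94.98530578613281, 65.25276947021484), 0.8087225556373596) [567.39886  68.50266]
[ 290  235  103   58 2290]
  nest ((543.4317626953125, -80.73477935791016), (311.0254821777344, 217.6968536376953), 0.6167948246002197) [542.8117   -84.990074]
```

View pics/t1.png

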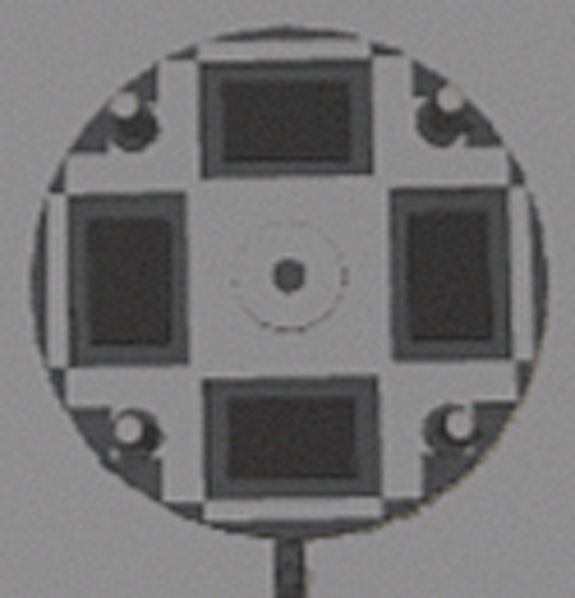

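The crop shows all four nests empty and the loading nest centred at about top-view pixel (338,270), just above the pointer. Hub is about (568.7,-20.8), yaw 0.7°. First I'll go to cover B at (441.7,288.4), yaw 14.3°.

Call:
servo_tool([
  [0,0,-27,92,-168,-60,0.4],
  [0,0,-27,92,-168,-60,0.4],
  [0,0,-27,92,-168,-60,0.4],
  [0,0,-27,92,-168,-60,0.4],
  [0,0,-27,92,-168,-60,0.4],
], force=60)

```text
clock: 0.52
tcp_pos: [0.3514, 0.4521, 0.1701]
orientation: [1.325, 2.848, -0.003]
contact_force: [0.7, -0.1, 0.1]
grip_width: 0.0507
gripper_force: 0.0
```

Call:
servo_tool([
  [0,0,-26.2,91.5,-167,-60,0.4],
  [0,0,-26.2,91.5,-167,-60,0.4],
  [0,0,-26.2,91.5,-167,-60,0.4],
  [0,0,-26.2,91.5,-167,-60,0.4],
  [0,0,-26.2,91.5,-167,-60,0.4],
])

```text
clock: 0.93
tcp_pos: [0.4426, 0.2851, 0.1103]
orientation: [1.935, 2.474, -0.002]
contact_force: [0.8, -1.0, 0.2]
grip_width: 0.0515
gripper_force: 0.0
```

Call:
servo_tool([
  [0,0,0.4,0,0,0,0.4],
  [0,0,0.4,0,0,-30,0.4],
  [0,0,0.4,0,0,-60,0.4],
  [0,0,0.4,0,0,-60,0.4],
  [0,0,0.4,0,0,-60,0.4],
])

```text
clock: 1.35
tcp_pos: [0.4407, 0.2879, 0.0504]
orientation: [-1.918, -2.487, 0.006]
contact_force: [0.5, 0.7, -0.3]
grip_width: 0.0515
gripper_force: 0.0
```

Call:
servo_tool([
  [0,0,-0.3,1,0,-20,0.4],
  [0,0,-0.3,1,0.5,-38,0.4],
  [0,0,-0.3,1,0.5,-38,0.4],
  [0,0,-0.3,1,0.5,-38,1],
  [0,0,-0.3,1,0.5,-38,1],
])

```text
clock: 1.77
tcp_pos: [0.4437, 0.2898, 0.015]
orientation: [1.925, 2.482, 0.003]
contact_force: [-0.6, -0.2, 2.8]
grip_width: 0.0276
gripper_force: 2.4
```

Call:
servo_tool([
  [0,0,0,0,0,0,1],
  [0,0,0,0,0,0,1],
  [0,0,0,0,0,0,1],
  [0,0,0,0,0,0,1],
  [0,0,0,0,0,0,1],
])

```text
clock: 2.18
tcp_pos: [0.4437, 0.2898, 0.0152]
orientation: [1.926, 2.482, 0.004]
contact_force: [-1.2, -0.4, 6.3]
grip_width: 0.0206
gripper_force: 59.8
```

Call:
servo_tool([
  [0,0,0,0,0,20,1],
  [0,0,0,0,0,50,1],
  [0,0,0,0,0,90,1],
  [0,0,0,0,0,110,1],
  [0,0,0,0,0,110,1],
])

```text
clock: 2.6
tcp_pos: [0.4459, 0.2911, 0.1291]
orientation: [1.925, 2.48, 0.016]
contact_force: [0.8, 1.6, -1.6]
grip_width: 0.0209
gripper_force: 59.1
```

Call:
servo_tool([
  [0,0,-13.6,15,-150,35,1],
  [0,0,-13.6,15,-150,35,1],
  [0,0,-13.6,15,-150,35,1],
  [0,0,-13.6,15,-150,35,1],
  [0,0,-13.6,15,-150,35,1],
])

```text
clock: 3.02
tcp_pos: [0.4585, 0.1323, 0.1596]
orientation: [2.215, 2.225, 0.001]
contact_force: [0.7, 0.2, -1.1]
grip_width: 0.0207
gripper_force: 59.0
```

Call:
servo_tool([
  [0,0,0,20,-162,0,1],
  [0,0,0,20,-162,0,1],
  [0,0,0,20,-162,0,1],
  [0,0,0,20,-162,0,1],
  [0,0,0,20,-162,0,1],
])

```text
clock: 3.43
tcp_pos: [0.4778, -0.031, 0.1589]
orientation: [2.216, 2.223, -0.002]
contact_force: [0.6, -0.7, -0.6]
grip_width: 0.0208
gripper_force: 59.0
```

Call:
servo_tool([
  [0,0,0,0,0,0,1],
  [0,0,0,0,0,0,1],
  [0,0,0,0,0,0,1],
])

```text
clock: 3.68
tcp_pos: [0.4777, -0.0213, 0.1581]
orientation: [-2.203, -2.239, -0.0]
contact_force: [0.6, 0.3, -1.0]
grip_width: 0.0205
gripper_force: 59.0
```

Run:
```python
from h import *
im,P=cloud("top"); cv2.imwrite("pics/t2.png",cv2.resize(im[150:350,180:500],None,fx=2.4,fy=2.4)); 
im,P=cloud("side"); cv2.imwrite("pics/s2.png",cv2.resize(im[130:310,240:440],None,fx=3,fy=3))
o=r.get_obs();print(o["tcp_pos"],o["orientation"])
```

```text
[ 0.47776841 -0.02125359  0.15817195] [-2.20245791e+00 -2.23953514e+00 -9.97070708e-05]
```

View pics/s2.png

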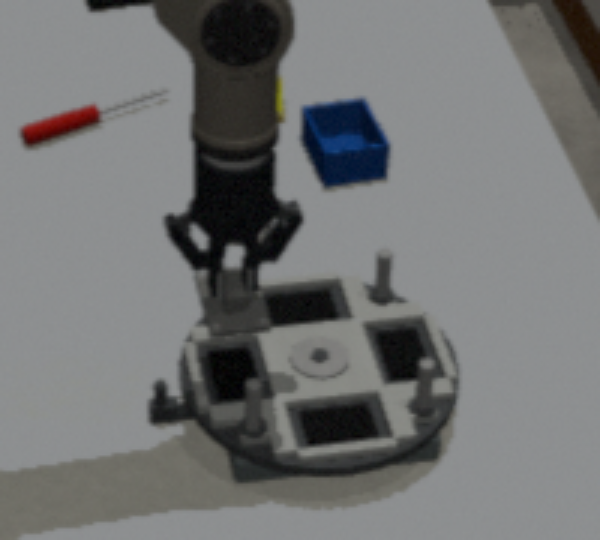

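The side view shows the cover level in the grip, above and beyond the loading nest. Lowering it now.

Call:
servo_tool([
  [0,0,0,3,-0.5,-30,1],
  [0,0,0,3,-0.5,-60,1],
  [0,0,0,3,-0.5,-76,1],
  [0,0,0,3,-0.5,-76,1],
  [0,0,0,3,-0.5,-76,1],
])

```text
clock: 4.2
tcp_pos: [0.4804, -0.0227, 0.0819]
orientation: [-2.204, -2.237, 0.003]
contact_force: [1.2, -0.3, -0.9]
grip_width: 0.0206
gripper_force: 59.0
```

Call:
servo_tool([
  [0,0,0,0,0,-4,1],
  [0,0,0,0,0,-8,1],
  [0,0,0,0,0,-12,1],
  [0,0,0,0,0,-12,1],
])

```text
clock: 4.53
tcp_pos: [0.4817, -0.0232, 0.0706]
orientation: [2.205, 2.236, 0.002]
contact_force: [0.1, 0.3, -1.3]
grip_width: 0.0205
gripper_force: 59.1
```

Call:
servo_tool([
  [0,0,0,0,0,-2,1],
  [0,0,0,0,0,-3,1],
  [0,0,0,0,0,-4,1],
  [0,0,0,0,0,-4,1],
])

```text
clock: 4.87
tcp_pos: [0.4816, -0.0232, 0.0669]
orientation: [2.205, 2.236, 0.002]
contact_force: [-0.8, 0.5, 3.6]
grip_width: 0.0206
gripper_force: 59.8
```

Call:
servo_tool([
  [0,0,0,0,0,-1,1],
  [0,0,0,0,0,-2,1],
  [0,0,0,0,0,-2,1],
])

```text
clock: 5.12
tcp_pos: [0.4816, -0.0233, 0.066]
orientation: [-2.206, -2.236, -0.003]
contact_force: [-5.9, 2.3, 20.8]
grip_width: 0.0202
gripper_force: 61.8
```

Call:
servo_tool([
  [0,0,0,0,0,-0.5,1],
  [0,0,0,0,0,-1,1],
  [0,0,0,0,0,-1,1],
])

```text
clock: 5.37
tcp_pos: [0.4817, -0.0233, 0.0659]
orientation: [-2.206, -2.236, -0.004]
contact_force: [-8.7, 0.7, 35.7]
grip_width: 0.0204
gripper_force: 63.7
```

Run:
```python
from h import *
im,P=cloud("side"); cv2.imwrite("pics/s3.png",cv2.resize(im[190:300,270:410],None,fx=5,fy=5,interpolation=cv2.INTER_CUBIC))
o=r.get_obs();print(o["tcp_pos"],o["contact_force"],o["moment"])
```

```text
[ 0.48168715 -0.02325014  0.06587256] [-8.74277399  2.25096807 34.8195113 ] [0.25680294 2.02609696 0.04166388]
```

View pics/s3.png

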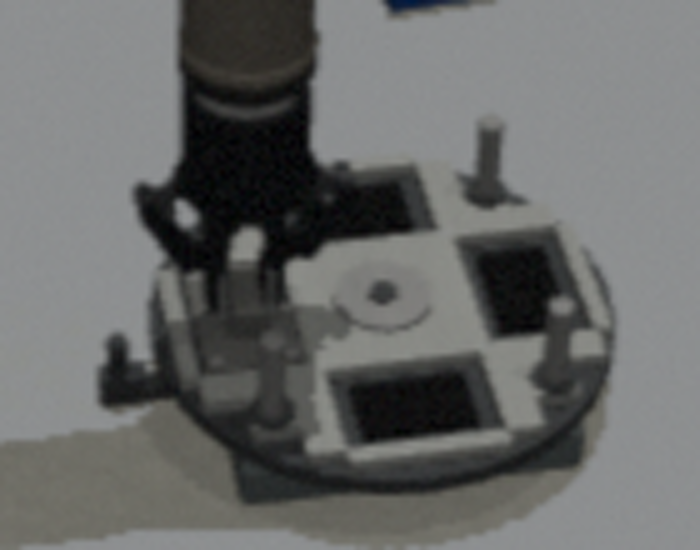

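The cover plate is inside the nest (crop around (250,340)), and it is stiff at TCP z 66, so it looks home. I'll unload, open, lift and check.

Call:
servo_tool([
  [0,0,0,0,0,2.5,1],
  [0,0,0,0,0,2.5,0.35],
  [0,0,0,0,0,2.5,0.35],
  [0,0,0,0,0,2.5,0.35],
  [0,0,0,0,0,2.5,0.35],
])

```text
clock: 5.83
tcp_pos: [0.4806, -0.0234, 0.0655]
orientation: [-2.206, -2.237, 0.001]
contact_force: [-0.0, -1.4, 0.1]
grip_width: 0.0556
gripper_force: 0.0
```

Call:
servo_tool([
  [0,0,0,0,0,30,0.35],
  [0,0,0,0,0,71,0.35],
  [0,0,0,-10,40,71,0.7],
  [0,0,0,-11,80,71,1],
  [0,0,0,-11,121,71,1],
])

```text
clock: 6.25
tcp_pos: [0.4696, 0.0984, 0.1375]
orientation: [2.209, 2.234, 0.002]
contact_force: [1.0, 0.2, -0.2]
grip_width: 0.0198
gripper_force: 0.0
```

Run:
```python
from h import *
im,P=cloud("side"); cv2.imwrite("pics/s4.png",cv2.resize(im[190:300,270:410],None,fx=5,fy=5,interpolation=cv2.INTER_CUBIC))
imt,T=cloud("top"); np.save("t4.npy",T);cv2.imwrite("pics/t4.png",imt)
q=T[(abs(T[...,0]-.4807)<.045)&(abs(T[...,1]+.022)<.06)]
for x in range(445,520,9):
    print(x,[ (round(float(np.nanmedian(s[:,2])*1000),1) if len(s) else None) for y in range(-70,40,12) for s in [q[(abs(q[:,0]*1000-x)<5)&(abs(q[:,1]*1000-y)<6)]]])
o=r.get_obs();print(o["tcp_pos"],o["contact_force"])
```

```text
445 [59.9, 61.4, 60.0, 60.9, 60.2, 61.4, 59.3, 61.0, 53.4, 52.1]
454 [58.7, 57.0, 55.6, 55.5, 57.9, 57.0, 60.2, 59.1, 60.3, 59.8]
463 [59.9, 61.1, 60.9, 60.5, 61.6, 62.1, 61.4, 61.5, 60.7, 62.7]
472 [60.3, 61.9, 62.5, 69.1, 76.8, 79.4, 62.0, 60.0, 59.5, 59.8]
481 [60.7, 61.0, 60.9, 82.4, 84.0, 82.4, 64.3, 60.2, 60.5, 61.6]
490 [59.3, 61.6, 62.5, 81.6, 83.4, 83.3, 62.8, 60.3, 59.9, 61.4]
499 [59.6, 59.3, 61.0, 62.6, 62.1, 61.2, 60.1, 60.9, 59.6, 62.5]
508 [60.7, 61.0, 60.9, 60.4, 61.0, 61.1, 61.6, 60.8, 60.2, 61.9]
517 [60.2, 62.1, 60.4, 61.0, 60.9, 61.0, 60.6, 60.2, 60.7, 60.8]
[0.46973862 0.1050425  0.13676978] [-0.21297612 -0.54261785 -0.45663065]
```

View pics/s4.png

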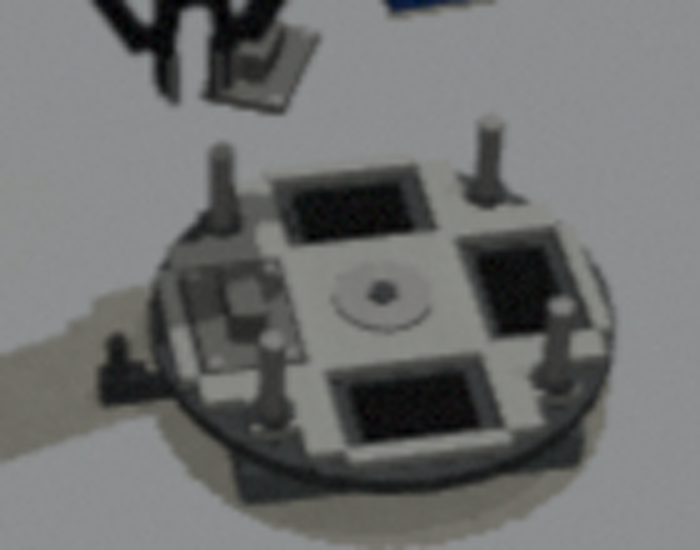

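Plate heights are about 60.5 mm, flush with the dial face, and the hood top is at 82.5 mm, so the cover is home and level. Next I'll index by pushing the near-left post with the closed fingers.

Call:
servo_tool([
  [0,0,0,11,0,-25,1],
  [0,0,0,11,0,-47,1],
  [0,0,0,11,0,-47,1],
  [0,0,0,12,-12,-47,1],
  [0,0,0,13,-22,-47,1],
])

```text
clock: 6.77
tcp_pos: [0.4796, 0.0783, 0.0897]
orientation: [-2.199, -2.232, 0.003]
contact_force: [-22.5, 32.2, 8.9]
grip_width: 0.0
gripper_force: 16.0
```

Call:
servo_tool([
  [0,0,0,-6,-8,0,1],
  [0,0,0,-12,-15.5,0,1],
  [0,0,0,-17,-23.5,0,1],
  [0,0,0,-21.5,-31.5,0,1],
  [0,0,0,-25.5,-40,0,1],
])

```text
clock: 7.18
tcp_pos: [0.4524, 0.0383, 0.0897]
orientation: [-2.196, -2.233, 0.005]
contact_force: [-9.8, 13.4, -0.6]
grip_width: 0.0
gripper_force: 6.9
```

Call:
servo_tool([
  [0,0,0,-3,-9,0,1],
  [0,0,0,-5.5,-18,0,1],
  [0,0,0,-7,-27.5,0,1],
  [0,0,0,-8,-37,0,1],
  [0,0,0,-8.5,-46.5,0,1],
])

```text
clock: 7.6
tcp_pos: [0.4461, -0.0107, 0.0901]
orientation: [-2.202, -2.234, 0.002]
contact_force: [-3.0, 7.1, -3.8]
grip_width: -0.0001
gripper_force: 3.2
```

Call:
servo_tool([
  [0,0,0,0.5,-9.5,0,1],
  [0,0,0,1.7,-18.5,0,1],
  [0,0,0,3.7,-27.7,0,1],
  [0,0,0,6.3,-37,0,1],
  [0,0,0,9.7,-45.5,0,1],
])

```text
clock: 8.02
tcp_pos: [0.4577, -0.0576, 0.0905]
orientation: [-2.206, -2.235, -0.0]
contact_force: [-1.9, 2.2, -0.2]
grip_width: 0.0
gripper_force: 1.3
```

Call:
servo_tool([
  [0,0,0,4,-8.5,0,1],
  [0,0,0,9,-16.5,0,1],
  [0,0,0,14,-24.5,0,1],
  [0,0,0,20,-31.5,0,1],
  [0,0,0,24,-34,0,1],
])

```text
clock: 8.43
tcp_pos: [0.4832, -0.0912, 0.09]
orientation: [-2.207, -2.236, -0.0]
contact_force: [-4.3, 6.1, 1.6]
grip_width: -0.0
gripper_force: 2.9
```

Call:
servo_tool([
  [0,0,0,0,10,0,1],
  [0,0,0,0,10,35,1],
  [0,0,0,0,10,70,1],
  [0,0,0,0,10,70,1],
])

```text
clock: 8.77
tcp_pos: [0.4867, -0.0808, 0.165]
orientation: [2.201, 2.231, 0.01]
contact_force: [1.3, -0.4, -0.1]
grip_width: 0.0
gripper_force: 0.0
```

Call:
servo_tool([
  [0,0,0,-10,-40,0,0.4],
  [0,0,0,-20,-80,0,0.4],
  [0,0,0,-30,-120,0,0.4],
  [0,0,0,-40,-150,0,0.4],
  [0,0,0,-40,-150,0,0.4],
])

```text
clock: 9.18
tcp_pos: [0.4403, -0.2372, 0.1605]
orientation: [2.213, 2.224, -0.004]
contact_force: [-0.2, 0.5, -0.2]
grip_width: 0.0514
gripper_force: 0.0
```

Run:
```python
from h import *
im,P=cloud("top"); cv2.imwrite("pics/t5.png",cv2.resize(im[160:350,180:510],None,fx=2.4,fy=2.4,interpolation=cv2.INTER_CUBIC)); np.save("t5.npy",P); cv2.imwrite("pics/t5full.png",im)
covers(im,P,[(222,246),(446,246),(443,299)])
o=r.get_obs();print(o["tcp_pos"],o["orientation"],o["contact_force"])
```

```text
plate c [546.5 283.3] size [95.6 63.9] yaw(x axis) -26.9 hood ((547.5687866210938, 282.27166748046875), (45.42493438720703, 20.938945770263672), 63.52619552612305) zmax 0.03586363507141632
plate c [ 551.3 -304.4] size [68.1 97.9] yaw(x axis) 17.1 hood ((546.854248046875, -304.8128967285156), (21.83292579650879, 46.73322296142578), 18.24309730529785) zmax 0.03859738658027512
plate c [ 416.2 -256. ] size [63.8 31.9] yaw(x axis) -75.7 hood None zmax 0.01721250809249142
[ 0.44160384 -0.23391805  0.16019478] [ 2.21162959e+00  2.22787306e+00 -1.53346528e-03] [ 0.24970954 -0.30827054  0.15228505]
```

View pics/t5.png

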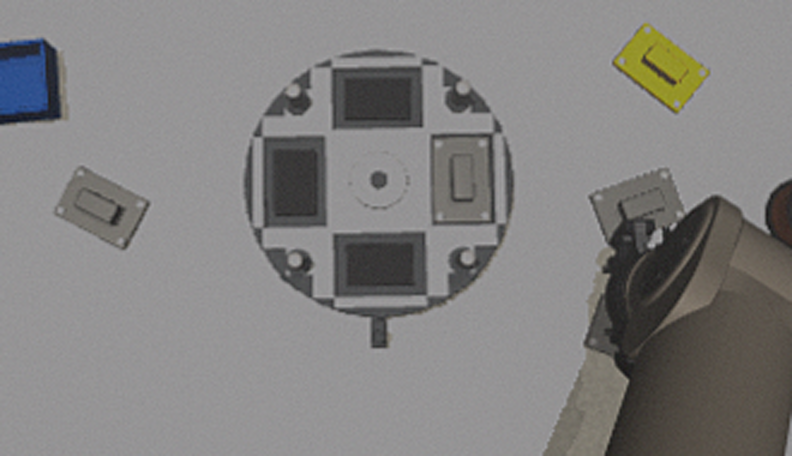

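The dial has indexed: the first cover is at step 1 (crop (462,177)), and an empty nest is at the pointer. The arm hides cover D, so I'll check the covers on the right with the side camera.

Run:
```python
from h import *
im,P=cloud("side"); cv2.imwrite("pics/s5.png",im)
covers(im,P,[(308,337),(358,333)])
o=r.get_obs();print(o["tcp_pos"],o["orientation"])
```

```text
plate c [ 403.5 -295. ] size [96.  64.2] yaw(x axis) -21.0 hood ((405.6846923828125, -295.2280578613281), (50.78765106201172, 22.593862533569336), 69.24996185302734) zmax 0.037989771996636446
plate c [ 543.1 -303.2] size [62.4 98.9] yaw(x axis) 18.9 hood ((543.6884765625, -305.49102783203125), (24.512924194335938, 50.14846420288086), 15.227312088012695) zmax 0.03595633296404244
[ 0.44252884 -0.23154909  0.15995633] [ 2.20853772e+00  2.23245804e+00 -2.21254788e-04]
```

Call:
servo_tool([
  [0,0,-21.6,-35,-64,-30,0.4],
  [0,0,-21.6,-35,-64,-60,0.4],
  [0,0,-21.6,-35,-64,-90,0.4],
  [0,0,-21.6,-35,-64,-100,0.4],
  [0,0,-21.6,-35,-64,-100,0.4],
])

```text
clock: 9.7
tcp_pos: [0.4063, -0.2919, 0.0571]
orientation: [-2.578, -1.786, 0.005]
contact_force: [0.5, 0.3, 0.1]
grip_width: 0.0511
gripper_force: 0.0
```

Call:
servo_tool([
  [0,0,0,0,0,0,0.4],
  [0,0,0,0,0,0,0.4],
  [0,0,0,0,0,0,0.4],
])

```text
clock: 9.95
tcp_pos: [0.4097, -0.294, 0.0615]
orientation: [2.581, 1.787, 0.004]
contact_force: [-0.2, -0.3, -0.1]
grip_width: 0.0514
gripper_force: 0.0
```

Call:
servo_tool([
  [0,0,0,-2,-1,-25,0.4],
  [0,0,0,-2,-1,-47,0.4],
  [0,0,0,-2,-1,-47,0.4],
  [0,0,0,-2,-1,-47,0.4],
  [0,0,0,-2,-1,-47,1],
])

```text
clock: 10.37
tcp_pos: [0.4066, -0.2957, 0.0143]
orientation: [2.584, 1.784, 0.002]
contact_force: [-0.0, -0.3, 1.1]
grip_width: 0.0402
gripper_force: 0.0
```

Call:
servo_tool([
  [0,0,0,0,0,0,1],
  [0,0,0,0,0,0,1],
  [0,0,0,0,0,0,1],
  [0,0,0,0,0,0,1],
  [0,0,0,0,0,0,1],
])

```text
clock: 10.78
tcp_pos: [0.4067, -0.2958, 0.0144]
orientation: [2.584, 1.783, 0.003]
contact_force: [-1.3, 0.8, 9.0]
grip_width: 0.0208
gripper_force: 59.3
```

Call:
servo_tool([
  [0,0,0,0,0,20,1],
  [0,0,0,0,0,50,1],
  [0,0,0,0,0,90,1],
  [0,0,0,0,0,120,1],
  [0,0,0,0,0,145,1],
])

```text
clock: 11.2
tcp_pos: [0.4058, -0.2959, 0.1607]
orientation: [2.585, 1.782, 0.002]
contact_force: [0.2, 0.2, -1.8]
grip_width: 0.0201
gripper_force: 59.5
```

Call:
servo_tool([
  [0,0,21.5,40,140,0,1],
  [0,0,21.5,40,140,0,1],
  [0,0,21.5,40,140,0,1],
  [0,0,21.5,40,140,0,1],
  [0,0,21.5,40,140,0,1],
])

```text
clock: 11.62
tcp_pos: [0.4472, -0.1499, 0.1583]
orientation: [-2.198, -2.244, -0.004]
contact_force: [0.3, -0.5, -1.6]
grip_width: 0.0206
gripper_force: 59.5
```

Call:
servo_tool([
  [0,0,0,34.5,133.5,0,1],
  [0,0,0,34.5,133.5,0,1],
  [0,0,0,34.5,133.5,0,1],
  [0,0,0,34.5,133.5,0,1],
  [0,0,0,34.5,133.5,0,1],
])

```text
clock: 12.03
tcp_pos: [0.4812, -0.018, 0.1583]
orientation: [2.201, 2.242, 0.003]
contact_force: [-0.2, 0.2, -1.4]
grip_width: 0.0208
gripper_force: 59.5
```

Call:
servo_tool([
  [0,0,0,0,0,0,1],
  [0,0,0,0,0,0,1],
  [0,0,0,0,0,0,1],
  [0,0,0,0,0,0,1],
])

```text
clock: 12.37
tcp_pos: [0.4797, -0.0235, 0.1579]
orientation: [2.211, 2.231, -0.0]
contact_force: [-0.4, -0.5, -2.3]
grip_width: 0.0207
gripper_force: 59.5
```

Call:
servo_tool([
  [0,0,0.2,1.5,0.5,-30,1],
  [0,0,0.2,1.5,0.5,-60,1],
  [0,0,0.2,1.5,0.5,-80,1],
  [0,0,0.2,1.5,0.5,-80,1],
  [0,0,0.2,1.5,0.5,-80,1],
])

```text
clock: 12.78
tcp_pos: [0.4808, -0.0225, 0.0775]
orientation: [-2.205, -2.236, 0.003]
contact_force: [0.6, -0.8, -1.2]
grip_width: 0.0204
gripper_force: 59.4
```

Call:
servo_tool([
  [0,0,0,0,0,-3,1],
  [0,0,0,0,0,-6,1],
  [0,0,0,0,0,-9,1],
  [0,0,0,0,0,-11,1],
  [0,0,0,0,0,-11,1],
])

```text
clock: 13.2
tcp_pos: [0.4826, -0.0215, 0.0676]
orientation: [2.203, 2.237, 0.003]
contact_force: [0.2, -0.8, 0.7]
grip_width: 0.0207
gripper_force: 60.0
```

Call:
servo_tool([
  [0,0,0,0,0,-1,1],
  [0,0,0,0,0,-2,1],
  [0,0,0,0,0,-3,1],
  [0,0,0,0,0,-3,1],
])

```text
clock: 13.53
tcp_pos: [0.4826, -0.0215, 0.0653]
orientation: [2.204, 2.238, 0.003]
contact_force: [-3.3, -0.4, 14.8]
grip_width: 0.0204
gripper_force: 61.6
```

Call:
servo_tool([
  [0,0,0,0,0,-1,1],
  [0,0,0,0,0,-1.5,1],
  [0,0,0,0,0,-1.5,1],
])

```text
clock: 13.78
tcp_pos: [0.4827, -0.0215, 0.0651]
orientation: [2.205, 2.238, 0.005]
contact_force: [-9.2, 0.1, 35.6]
grip_width: 0.0205
gripper_force: 64.4
```

Call:
servo_tool([
  [0,0,0,0,0,3,1],
  [0,0,0,0,0,3,0.35],
  [0,0,0,0,0,3,0.35],
  [0,0,0,0,0,3,0.35],
  [0,0,0,0,0,3,0.35],
])

```text
clock: 14.2
tcp_pos: [0.4815, -0.0213, 0.0651]
orientation: [-2.204, -2.239, 0.0]
contact_force: [-0.7, 0.4, 0.3]
grip_width: 0.0556
gripper_force: 0.0
```

Call:
servo_tool([
  [0,0,0,0,0,30,0.35],
  [0,0,0,0,0,71,0.35],
  [0,0,0,-10,40,71,0.7],
  [0,0,0,-11,80,71,1],
  [0,0,0,-11,121,71,1],
])

```text
clock: 14.62
tcp_pos: [0.4703, 0.1005, 0.137]
orientation: [2.207, 2.236, 0.002]
contact_force: [0.8, 0.4, 0.3]
grip_width: 0.0194
gripper_force: 0.0
```

```bash
cat >> h.py <<'E'
def nestcheck(tag):
    im,T=cloud("top"); cv2.imwrite(f"pics/{tag}.png",im)
    q=T[(abs(T[...,0]-.4807)<.045)&(abs(T[...,1]+.022)<.06)]
    for x in range(454,520,9):
        print(x,[ (round(float(np.nanmedian(s[:,2])*1000),1) if len(s) else None) for y in range(-70,40,12) for s in [q[(abs(q[:,0]*1000-x)<5)&(abs(q[:,1]*1000-y)<6)]]])
    hd=q[(q[:,2]>.076)&(q[:,2]<.09)]; print("hood",cv2.minAreaRect((hd[:,:2]*1000).astype(np.float32)))
    o=r.get_obs();print(o["clock"],o["tcp_pos"],o["orientation"],o["contact_force"]); return im,T
E
python3 -c "
from h import *
im,T=nestcheck('t6')
covers(im,T,[(222,246),(446,246)])"
```

```text
454 [58.0, 55.9, 55.5, 53.0, 58.8, 54.3, 56.0, 57.1, 60.1, 61.2]
463 [58.9, 60.1, 60.3, 61.0, 62.4, 61.0, 61.0, 61.0, 60.2, 61.1]
472 [59.4, 60.4, 61.8, 62.1, 63.4, 62.7, 60.7, 61.4, 61.6, 61.5]
481 [58.8, 61.0, 62.0, 83.8, 82.7, 83.8, 80.9, 61.9, 61.2, 61.0]
490 [59.6, 61.8, 62.0, 83.5, 82.6, 82.3, 81.1, 60.5, 61.3, 62.8]
499 [60.8, 60.8, 60.4, 61.1, 61.5, 61.1, 61.6, 61.4, 61.5, 62.2]
508 [59.3, 61.4, 61.8, 62.1, 61.5, 61.2, 61.8, 61.2, 60.7, 59.7]
517 [61.0, 61.0, 60.6, 61.4, 61.8, 61.4, 60.7, 61.1, 60.9, 59.7]
hood ((484.32708740234375, -20.424270629882812), (44.155364990234375, 19.946535110473633), 89.76471710205078)
14.6667 [0.47036007 0.11070049 0.13651313] [-2.19196805 -2.2469768  -0.00622143] [0.20248503 6.99052576 0.03953469]
plate c [548.8 285.5] size [87.6 61.2] yaw(x axis) -30.5 hood ((547.2044677734375, 281.604248046875), (47.095848083496094, 21.002025604248047), 63.564571380615234) zmax 0.03776425648338422
plate c [ 548.2 -303. ] size [68.6 95. ] yaw(x axis) 22.2 hood ((546.366455078125, -304.7356872558594), (21.792766571044922, 47.31059265136719), 19.446617126464844) zmax 0.03866669651336396
```

Second cover is home (plate about 61 mm, hood 83 mm). Indexing again with the same moves.

Call:
servo_tool([
  [0,0,0,11,0,0,1],
  [0,0,0,11,0,-30,1],
  [0,0,0,11,0,-47,1],
  [0,0,0,11,-8,-47,1],
  [0,0,0,12,-18,-47,1],
])

```text
clock: 15.08
tcp_pos: [0.4814, 0.0811, 0.0885]
orientation: [-2.202, -2.237, 0.004]
contact_force: [-21.5, 37.7, -9.0]
grip_width: -0.0
gripper_force: 20.3
```

Call:
servo_tool([
  [0,0,0,-5,-8,0,1],
  [0,0,0,-11,-17.5,0,1],
  [0,0,0,-16,-25.5,0,1],
  [0,0,0,-21.5,-35,0,1],
  [0,0,0,-25.5,-45,0,1],
])

```text
clock: 15.5
tcp_pos: [0.4521, 0.0392, 0.0888]
orientation: [-2.194, -2.235, 0.006]
contact_force: [-12.0, 14.8, -0.7]
grip_width: -0.0002
gripper_force: 7.4
```

Call:
servo_tool([
  [0,0,0,-3,-9,0,1],
  [0,0,0,-5.5,-18,0,1],
  [0,0,0,-7,-27.5,0,1],
  [0,0,0,-8,-37,0,1],
  [0,0,0,-8.5,-46.5,0,1],
])

```text
clock: 15.92
tcp_pos: [0.446, -0.0099, 0.0895]
orientation: [-2.201, -2.235, 0.002]
contact_force: [-4.2, 6.0, -3.1]
grip_width: -0.0002
gripper_force: 3.2
```

Call:
servo_tool([
  [0,0,0,0.5,-9.5,0,1],
  [0,0,0,1.7,-18.5,0,1],
  [0,0,0,3.7,-27.7,0,1],
  [0,0,0,6.3,-37,0,1],
  [0,0,0,9.7,-45.5,0,1],
])

```text
clock: 16.33
tcp_pos: [0.4576, -0.0568, 0.09]
orientation: [-2.205, -2.237, -0.0]
contact_force: [-2.4, 2.8, -0.1]
grip_width: 0.0
gripper_force: 1.4
```

Call:
servo_tool([
  [0,0,0,4,-8.5,0,1],
  [0,0,0,9,-16.5,0,1],
  [0,0,0,14,-24.5,0,1],
  [0,0,0,20,-31.5,0,1],
  [0,0,0,24,-34,0,1],
])

```text
clock: 16.75
tcp_pos: [0.483, -0.0904, 0.0895]
orientation: [-2.205, -2.237, -0.0]
contact_force: [-3.7, 5.6, 1.0]
grip_width: -0.0
gripper_force: 2.7
```

Call:
servo_tool([
  [0,0,0,0,10,0,1],
  [0,0,0,0,10,35,1],
  [0,0,0,0,10,70,1],
  [0,0,0,0,10,70,1],
])

```text
clock: 17.08
tcp_pos: [0.4863, -0.0796, 0.1644]
orientation: [2.199, 2.234, 0.01]
contact_force: [1.4, -0.6, -0.2]
grip_width: -0.0001
gripper_force: 0.0
```

Call:
servo_tool([
  [0,0,0,-10,-40,0,0.4],
  [0,0,0,-20,-80,0,0.4],
  [0,0,0,-30,-120,0,0.4],
  [0,0,0,-30,-120,0,0.4],
  [0,0,0,-30,-120,0,0.4],
])

```text
clock: 17.5
tcp_pos: [0.4519, -0.2017, 0.1596]
orientation: [2.209, 2.232, -0.0]
contact_force: [-0.7, 0.8, 0.8]
grip_width: 0.0512
gripper_force: 0.0
```

Run:
```python
from h import *
im,P=cloud("top"); cv2.imwrite("pics/t7.png",cv2.resize(im[160:350,180:510],None,fx=2.4,fy=2.4,interpolation=cv2.INTER_CUBIC))
covers(im,P,[(222,246),(446,246)])
im,P=cloud("side");covers(im,P,[(322,202),(358,333)])
o=r.get_obs();print(o["tcp_pos"],o["orientation"],o["contact_force"])
```

```text
plate c [547.5 283.6] size [96.  61.5] yaw(x axis) -27.7 hood ((547.2760009765625, 281.7377624511719), (46.30936813354492, 21.000286102294922), 63.55173110961914) zmax 0.03678893668406302
plate c [ 565.1 -300.9] size [29.4 95.4] yaw(x axis) 19.5 hood None zmax 0.030435160292062724
plate c [639.3 401.3] size [ 7.1 43.8] yaw(x axis) 2.4 hood None zmax 0.03453505379029509
plate c [ 543.1 -303.6] size [64.5 98. ] yaw(x axis) 17.8 hood ((542.5050048828125, -307.0054016113281), (27.194833755493164, 45.75878143310547), 19.774991989135742) zmax 0.038877026260434544
[ 0.45285078 -0.19847113  0.15925069] [2.20305319e+00 2.23931365e+00 5.76213732e-04] [ 0.07343822  1.46170242 -0.07400736]
```

View pics/t7.png

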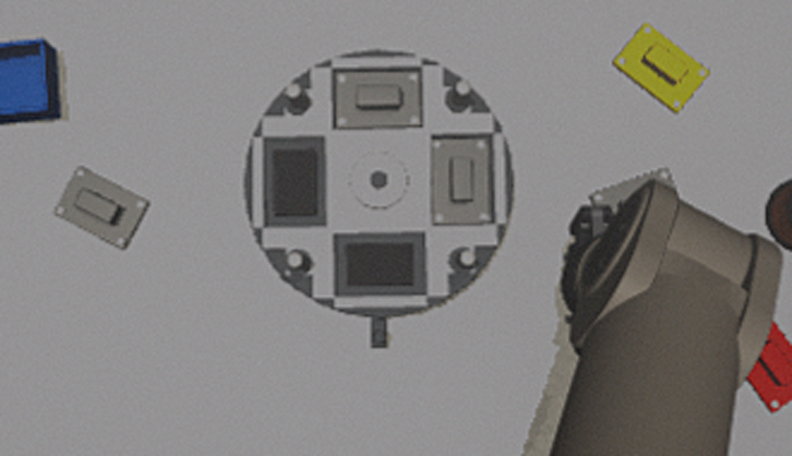

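Covers are now at steps 1 and 2 (crop (462,177) and (378,97)), and the loading nest is empty. Next is cover C at (546,-305.5), yaw 19°.

Call:
servo_tool([
  [0,0,18.3,93,-106,-10,0.4],
  [0,0,18.3,93,-106,-30,0.4],
  [0,0,18.3,93,-106,-60,0.4],
  [0,0,18.3,93,-106,-98,0.4],
  [0,0,18.3,93,-106,-98,0.4],
])

```text
clock: 18.02
tcp_pos: [0.5471, -0.3045, 0.0578]
orientation: [-1.816, -2.562, -0.0]
contact_force: [-1.0, 1.5, -0.6]
grip_width: 0.0514
gripper_force: 0.0
```

Call:
servo_tool([
  [0,0,0,0,0,0,0.4],
  [0,0,0,0,0,0,0.4],
  [0,0,0,0,0,0,0.4],
  [0,0,0,0,0,0,0.4],
])

```text
clock: 18.35
tcp_pos: [0.5464, -0.3044, 0.0631]
orientation: [1.817, 2.56, 0.002]
contact_force: [0.6, 0.3, 0.4]
grip_width: 0.0511
gripper_force: 0.0
```

Call:
servo_tool([
  [0,0,0,-0.5,-1,-25,0.4],
  [0,0,0,-0.5,-1,-48.5,0.4],
  [0,0,0,-0.5,-1,-48.5,0.4],
  [0,0,0,-0.5,-1,-48.5,0.4],
  [0,0,0,-0.5,-1,-48.5,1],
])

```text
clock: 18.77
tcp_pos: [0.5458, -0.3066, 0.0148]
orientation: [1.818, 2.559, 0.001]
contact_force: [0.1, 0.1, 0.6]
grip_width: 0.0404
gripper_force: 0.0
```

Call:
servo_tool([
  [0,0,0,0,0,0,1],
  [0,0,0,0,0,0,1],
  [0,0,0,0,0,0,1],
  [0,0,0,0,0,0,1],
  [0,0,0,0,0,0,1],
])

```text
clock: 19.18
tcp_pos: [0.5461, -0.3069, 0.015]
orientation: [1.818, 2.558, 0.002]
contact_force: [-1.2, 2.1, 7.8]
grip_width: 0.0208
gripper_force: 61.1
```

Call:
servo_tool([
  [0,0,0,0,0,20,1],
  [0,0,0,0,0,50,1],
  [0,0,0,0,0,90,1],
  [0,0,0,0,0,120,1],
  [0,0,0,0,0,145,1],
])

```text
clock: 19.6
tcp_pos: [0.5454, -0.3071, 0.1614]
orientation: [1.819, 2.558, 0.001]
contact_force: [1.4, 0.5, -2.5]
grip_width: 0.0202
gripper_force: 60.0
```

Call:
servo_tool([
  [0,0,-18.5,-34,145,0,1],
  [0,0,-18.5,-34,145,0,1],
  [0,0,-18.5,-34,145,0,1],
  [0,0,-18.5,-34,145,0,1],
  [0,0,-18.5,-34,145,0,1],
])

```text
clock: 20.02
tcp_pos: [0.5099, -0.1548, 0.1578]
orientation: [-2.197, -2.24, -0.003]
contact_force: [0.8, 1.1, -1.0]
grip_width: 0.0201
gripper_force: 60.0
```

Call:
servo_tool([
  [0,0,0,-30.5,139,0,1],
  [0,0,0,-30.5,139,0,1],
  [0,0,0,-30.5,139,0,1],
  [0,0,0,-30.5,139,0,1],
  [0,0,0,-30.5,139,0,1],
])

```text
clock: 20.43
tcp_pos: [0.4797, -0.0178, 0.1582]
orientation: [-2.199, -2.241, -0.003]
contact_force: [0.2, -0.8, -0.2]
grip_width: 0.0202
gripper_force: 60.0
```

Call:
servo_tool([
  [0,0,0,0,0,0,1],
  [0,0,0,0,0,0,1],
  [0,0,0,0,0,0,1],
  [0,0,0,0,0,0,1],
])

```text
clock: 20.77
tcp_pos: [0.4806, -0.024, 0.158]
orientation: [2.21, 2.231, 0.0]
contact_force: [-0.3, 0.4, -0.3]
grip_width: 0.0205
gripper_force: 60.0
```

Call:
servo_tool([
  [0,0,0.2,0.5,0.5,-30,1],
  [0,0,0.2,0.5,0.5,-60,1],
  [0,0,0.2,0.5,0.5,-80,1],
  [0,0,0.2,0.5,0.5,-80,1],
  [0,0,0.2,0.5,0.5,-80,1],
])

```text
clock: 21.18
tcp_pos: [0.4802, -0.023, 0.0774]
orientation: [-2.206, -2.236, 0.004]
contact_force: [-0.3, 0.2, -0.9]
grip_width: 0.0206
gripper_force: 59.9
```

Call:
servo_tool([
  [0,0,0,0,0,-3,1],
  [0,0,0,0,0,-6,1],
  [0,0,0,0,0,-9,1],
  [0,0,0,0,0,-11,1],
  [0,0,0,0,0,-11,1],
])

```text
clock: 21.6
tcp_pos: [0.482, -0.022, 0.0677]
orientation: [2.203, 2.237, 0.003]
contact_force: [1.6, -0.1, 0.6]
grip_width: 0.0204
gripper_force: 60.2
```

Call:
servo_tool([
  [0,0,0,0,0,-1,1],
  [0,0,0,0,0,-2,1],
  [0,0,0,0,0,-3,1],
  [0,0,0,0,0,-3,1],
])

```text
clock: 21.93
tcp_pos: [0.4821, -0.022, 0.0657]
orientation: [2.204, 2.237, 0.004]
contact_force: [-3.2, -1.0, 19.0]
grip_width: 0.0205
gripper_force: 62.4
```

Call:
servo_tool([
  [0,0,0,0,0,-1,1],
  [0,0,0,0,0,-1.2,1],
  [0,0,0,0,0,-1.2,1],
])

```text
clock: 22.18
tcp_pos: [0.4821, -0.022, 0.0655]
orientation: [2.205, 2.238, 0.005]
contact_force: [-8.8, -0.7, 34.6]
grip_width: 0.0209
gripper_force: 64.7
```

Call:
servo_tool([
  [0,0,0,0,0,3,1],
  [0,0,0,0,0,3,0.35],
  [0,0,0,0,0,3,0.35],
  [0,0,0,0,0,3,0.35],
  [0,0,0,0,0,3,0.35],
])

```text
clock: 22.6
tcp_pos: [0.4806, -0.0218, 0.0653]
orientation: [-2.204, -2.239, 0.001]
contact_force: [-0.6, 0.3, 0.8]
grip_width: 0.0555
gripper_force: 0.0
```

Call:
servo_tool([
  [0,0,0,0,0,30,0.35],
  [0,0,0,0,0,71,0.35],
  [0,0,0,-10,40,71,0.7],
  [0,0,0,-11,80,71,1],
  [0,0,0,-11,121,71,1],
])

```text
clock: 23.02
tcp_pos: [0.4695, 0.1, 0.1372]
orientation: [2.207, 2.236, 0.002]
contact_force: [1.8, -0.1, 0.5]
grip_width: 0.0199
gripper_force: 0.0
```

```bash
python3 -c "
from h import *
im,T=nestcheck('t8')
covers(im,T,[(222,246)])"
```

```text
454 [57.9, 57.4, 57.3, 57.3, 56.2, 56.9, 58.9, 60.2, 60.3, 59.6]
463 [58.9, 60.5, 61.0, 61.1, 61.7, 62.2, 60.9, 62.8, 59.8, 60.0]
472 [58.5, 61.4, 61.9, 62.0, 68.9, 70.2, 63.5, 61.2, 61.0, 61.7]
481 [59.8, 61.8, 62.6, 82.5, 81.9, 83.2, 82.2, 60.8, 61.6, 61.9]
490 [59.9, 61.4, 61.4, 83.3, 82.1, 83.0, 81.7, 60.0, 60.4, 61.2]
499 [59.8, 62.0, 61.6, 61.4, 61.0, 62.0, 61.3, 59.9, 61.3, 63.2]
508 [59.5, 60.8, 61.4, 61.2, 60.9, 61.3, 60.7, 60.3, 60.5, 61.1]
517 [60.9, 60.6, 62.3, 60.8, 61.1, 61.4, 60.7, 61.8, 61.3, 59.7]
hood ((483.48291015625, -19.241159439086914), (22.063758850097656, 42.033905029296875), 0.6085034608840942)
23.0667 [0.46952379 0.11014939 0.13677393] [-2.19194019 -2.24694934 -0.00594573] [ 0.08916837  8.40925319 -0.80839231]
plate c [547.2 285.2] size [85.1 65.5] yaw(x axis) -25.3 hood ((547.4296875, 281.9949035644531), (45.720863342285156, 20.965206146240234), 63.57093048095703) zmax 0.03868486522944736
```

Third cover is home. Index a third time, then retreat up and towards cover A.

Call:
servo_tool([
  [0,0,0,11,0,0,1],
  [0,0,0,11,0,-30,1],
  [0,0,0,11,0,-47,1],
  [0,0,0,11,-8,-47,1],
  [0,0,0,12,-18,-47,1],
])

```text
clock: 23.48
tcp_pos: [0.4802, 0.081, 0.0887]
orientation: [-2.201, -2.237, 0.005]
contact_force: [-21.9, 34.5, -9.9]
grip_width: -0.0002
gripper_force: 17.4
```

Call:
servo_tool([
  [0,0,0,-5,-8,0,1],
  [0,0,0,-11,-17.5,0,1],
  [0,0,0,-16,-25.5,0,1],
  [0,0,0,-21.5,-35,0,1],
  [0,0,0,-25.5,-45,0,1],
])

```text
clock: 23.9
tcp_pos: [0.4502, 0.0389, 0.0887]
orientation: [-2.193, -2.234, 0.008]
contact_force: [-12.8, 14.3, -2.8]
grip_width: -0.0001
gripper_force: 7.7
```

Call:
servo_tool([
  [0,0,0,-3,-9,0,1],
  [0,0,0,-5.5,-18,0,1],
  [0,0,0,-7,-27.5,0,1],
  [0,0,0,-8,-37,0,1],
  [0,0,0,-8.5,-46.5,0,1],
])

```text
clock: 24.32
tcp_pos: [0.4453, -0.0104, 0.0898]
orientation: [-2.201, -2.235, 0.002]
contact_force: [-3.6, 6.6, -5.3]
grip_width: -0.0001
gripper_force: 3.2
```

Call:
servo_tool([
  [0,0,0,0.5,-9.5,0,1],
  [0,0,0,1.7,-18.5,0,1],
  [0,0,0,3.7,-27.7,0,1],
  [0,0,0,6.3,-37,0,1],
  [0,0,0,9.7,-45.5,0,1],
])

```text
clock: 24.73
tcp_pos: [0.4568, -0.0573, 0.0903]
orientation: [-2.205, -2.236, -0.0]
contact_force: [-1.9, 2.7, -0.5]
grip_width: -0.0003
gripper_force: 1.4
```

Call:
servo_tool([
  [0,0,0,4,-8.5,0,1],
  [0,0,0,9,-16.5,0,1],
  [0,0,0,14,-24.5,0,1],
  [0,0,0,20,-31.5,0,1],
  [0,0,0,24,-34,0,1],
])

```text
clock: 25.15
tcp_pos: [0.4822, -0.0908, 0.0898]
orientation: [-2.205, -2.238, -0.0]
contact_force: [-4.2, 5.5, 0.5]
grip_width: -0.0
gripper_force: 2.8
```

Call:
servo_tool([
  [0,0,0,0,10,0,1],
  [0,0,0,0,10,35,1],
  [0,0,0,0,10,70,1],
  [0,0,0,0,10,70,1],
])

```text
clock: 25.48
tcp_pos: [0.4855, -0.0802, 0.1647]
orientation: [2.199, 2.233, 0.01]
contact_force: [1.6, 0.0, 0.7]
grip_width: -0.0001
gripper_force: 0.0
```

Call:
servo_tool([
  [0,0,-27,0,40,0,0.4],
  [0,0,-27,0,80,0,0.4],
  [0,0,-27,0,120,0,0.4],
  [0,0,-27,-10,160,0,0.4],
  [0,0,-27,-10,200,0,0.4],
])

```text
clock: 25.9
tcp_pos: [0.4718, 0.1082, 0.1598]
orientation: [2.671, 1.653, 0.001]
contact_force: [0.8, -0.9, 0.0]
grip_width: 0.0512
gripper_force: 0.0
```

Run:
```python
from h import *
im,P=cloud("top"); cv2.imwrite("pics/t9.png",cv2.resize(im[160:350,180:510],None,fx=2.4,fy=2.4,interpolation=cv2.INTER_CUBIC))
covers(im,P,[(222,246)])
im,P=cloud("side");covers(im,P,[(322,203)])
o=r.get_obs();print(o["tcp_pos"],o["orientation"],o["contact_force"])
```

```text
plate c [554.3 322.9] size [93.4 63.9] yaw(x axis) -29.2 hood ((554.5120239257812, 323.67120361328125), (46.491310119628906, 22.02123260498047), 63.13475799560547) zmax 0.03712858404792296
plate c [552.  322.9] size [104.   62.5] yaw(x axis) -27.4 hood ((551.8890380859375, 310.66156005859375), (37.82255935668945, 10.26685619354248), 52.64404296875) zmax 0.03516937678305876
[0.47195913 0.11519862 0.15956956] [-2.65570168 -1.67620555 -0.00364268] [-0.75560207 -0.41489667  0.33316979]
```

View pics/t9.png

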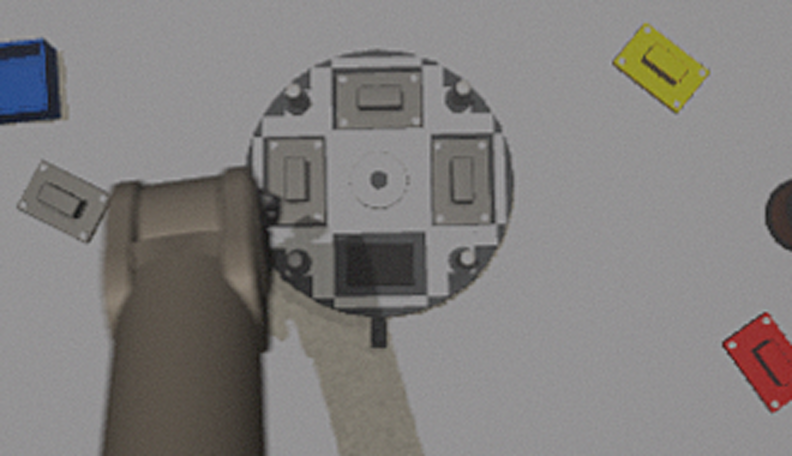

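Three covers are seated, with the empty nest at the pointer. The last cover was knocked aside to crop (63,201), which is world (553.5,323), yaw about -27.5°. I'm going there with the corrected position.

Call:
servo_tool([
  [0,0,-1.3,81,205,0,0.4],
  [0,0,-1.3,81,205,0,0.4],
  [0,0,-1.3,81,205,0,0.4],
  [0,0,-1.3,81,205,-10,0.4],
  [0,0,-1.3,81,205,-20,0.4],
])

```text
clock: 26.42
tcp_pos: [0.5498, 0.3022, 0.1449]
orientation: [2.683, 1.634, 0.007]
contact_force: [1.0, -0.3, -0.7]
grip_width: 0.0512
gripper_force: 0.0
```

Call:
servo_tool([
  [0,0,0,0,0,0,0.4],
  [0,0,0,0,0,-20,0.4],
  [0,0,0,0,0,-50,0.4],
  [0,0,0,0,0,-78,0.4],
  [0,0,0,0,0,-78,0.4],
])

```text
clock: 26.83
tcp_pos: [0.5447, 0.2976, 0.0605]
orientation: [2.682, 1.633, -0.013]
contact_force: [-1.7, -0.1, -0.3]
grip_width: 0.0513
gripper_force: 0.0
```

Call:
servo_tool([
  [0,0,0,0,0,0,0.4],
  [0,0,0,0,0,0,0.4],
  [0,0,0,0,0,0,0.4],
])

```text
clock: 27.08
tcp_pos: [0.5495, 0.2995, 0.0677]
orientation: [2.684, 1.632, 0.005]
contact_force: [0.7, -0.3, 0.2]
grip_width: 0.0513
gripper_force: 0.0
```

Run:
```python
from h import *
im,P=cloud("side");covers(im,P,[(326,198)]); cv2.imwrite("pics/s9.png",cv2.resize(im[140:250,260:400],None,fx=5,fy=5,interpolation=cv2.INTER_CUBIC))
o=r.get_obs();print(o["tcp_pos"],o["orientation"],o["contact_force"])
```

```text
plate c [549.4 325.3] size [107.3  65.3] yaw(x axis) -25.1 hood ((549.0204467773438, 320.6597900390625), (62.29603576660156, 22.225223541259766), 63.60102081298828) zmax 0.03735312713537353
[0.54944505 0.29951196 0.06769563] [-2.68438711 -1.6319387  -0.00547129] [ 0.12290607 -0.11979687  0.17916004]
```

View pics/s9.png

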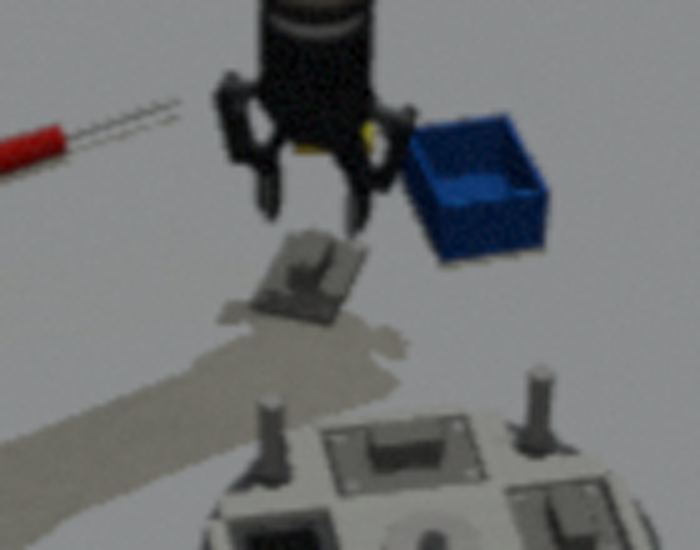

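The gripper stands about 23 mm short of the cover in y, and the bin is well clear. Correct, descend and grip.

Call:
servo_tool([
  [0,0,0,4,23.5,0,0.4],
  [0,0,0,4,23.5,0,0.4],
  [0,0,0,4,23.5,-10,0.4],
  [0,0,0,4,23.5,-30,0.4],
  [0,0,0,4,23.5,-30,0.4],
])

```text
clock: 27.55
tcp_pos: [0.5502, 0.321, 0.0331]
orientation: [2.684, 1.632, -0.006]
contact_force: [-0.4, -0.6, -0.5]
grip_width: 0.0512
gripper_force: 0.0
```

Call:
servo_tool([
  [0,0,0,0,0,0,0.4],
  [0,0,0,0,0,-12,0.4],
  [0,0,0,0,0,-23,0.4],
  [0,0,0,0,0,-23,0.4],
  [0,0,0,0,0,-23,0.4],
])

```text
clock: 27.97
tcp_pos: [0.5516, 0.322, 0.0119]
orientation: [2.684, 1.632, -0.003]
contact_force: [0.3, 0.1, 0.0]
grip_width: 0.0516
gripper_force: 0.0
```

Call:
servo_tool([
  [0,0,0,1,1,1,0.4],
  [0,0,0,1,1,1,0.4],
  [0,0,0,1,1,1,1],
  [0,0,0,1,1,1,1],
  [0,0,0,1,1,1,1],
])

```text
clock: 28.38
tcp_pos: [0.5534, 0.3236, 0.0143]
orientation: [-2.684, -1.632, -0.001]
contact_force: [0.2, 0.5, -1.9]
grip_width: 0.0204
gripper_force: 60.5
```

Call:
servo_tool([
  [0,0,0,0,0,0,1],
  [0,0,0,0,0,0,1],
  [0,0,0,0,0,0,1],
  [0,0,0,0,0,0,1],
])

```text
clock: 28.72
tcp_pos: [0.5534, 0.3236, 0.0143]
orientation: [-2.684, -1.632, -0.001]
contact_force: [-1.4, -0.9, 6.0]
grip_width: 0.0208
gripper_force: 61.5
```

Call:
servo_tool([
  [0,0,0,0,0,20,1],
  [0,0,0,0,0,50,1],
  [0,0,0,0,0,90,1],
  [0,0,0,0,0,120,1],
  [0,0,0,0,0,145,1],
])

```text
clock: 29.13
tcp_pos: [0.5535, 0.3234, 0.1609]
orientation: [2.685, 1.632, 0.002]
contact_force: [0.6, 1.3, -1.2]
grip_width: 0.0205
gripper_force: 60.6
```

Call:
servo_tool([
  [0,0,14,-36,-173,0,1],
  [0,0,14,-36,-173,0,1],
  [0,0,14,-36,-173,0,1],
  [0,0,14,-36,-173,0,1],
  [0,0,14,-36,-173,0,1],
])

```text
clock: 29.55
tcp_pos: [0.515, 0.1421, 0.1584]
orientation: [2.473, 1.936, -0.006]
contact_force: [-1.2, -0.4, -1.8]
grip_width: 0.0205
gripper_force: 60.7
```

Call:
servo_tool([
  [0,0,14.1,-36,-173,0,1],
  [0,0,14.1,-36,-173,0,1],
  [0,0,14.1,-36,-173,0,1],
  [0,0,14.1,-36,-173,0,1],
  [0,0,14.1,-36,-173,0,1],
])

```text
clock: 29.97
tcp_pos: [0.4785, -0.0296, 0.1586]
orientation: [2.217, 2.225, -0.004]
contact_force: [0.4, -0.3, -1.7]
grip_width: 0.0208
gripper_force: 60.6
```

Call:
servo_tool([
  [0,0,0,0,0,0,1],
  [0,0,0,0,0,0,1],
  [0,0,0,0,0,0,1],
  [0,0,0,0,0,0,1],
])

```text
clock: 30.3
tcp_pos: [0.4815, -0.0209, 0.1585]
orientation: [-2.205, -2.238, -0.0]
contact_force: [-0.5, -0.4, -0.8]
grip_width: 0.0212
gripper_force: 60.6
```

Call:
servo_tool([
  [0,0,0,-0.5,-1,-30,1],
  [0,0,0,-0.5,-1,-60,1],
  [0,0,0,-0.5,-1,-80,1],
  [0,0,0,-0.5,-1,-80,1],
  [0,0,0,-0.5,-1,-80,1],
])

```text
clock: 30.72
tcp_pos: [0.4801, -0.0227, 0.0781]
orientation: [-2.205, -2.236, 0.003]
contact_force: [1.1, 0.3, -0.6]
grip_width: 0.0204
gripper_force: 60.5
```

Call:
servo_tool([
  [0,0,0,0,0,-3,1],
  [0,0,0,0,0,-6,1],
  [0,0,0,0,0,-9,1],
  [0,0,0,0,0,-11,1],
  [0,0,0,0,0,-11,1],
])

```text
clock: 31.13
tcp_pos: [0.4818, -0.0233, 0.0684]
orientation: [2.207, 2.234, 0.003]
contact_force: [0.6, 0.4, 1.0]
grip_width: 0.0207
gripper_force: 60.9
```

Call:
servo_tool([
  [0,0,0,0,0,-1,1],
  [0,0,0,0,0,-2,1],
  [0,0,0,0,0,-3,1],
  [0,0,0,0,0,-3,1],
])

```text
clock: 31.47
tcp_pos: [0.4818, -0.0233, 0.0655]
orientation: [2.207, 2.234, 0.003]
contact_force: [0.4, 0.9, 3.3]
grip_width: 0.0205
gripper_force: 61.4
```

Call:
servo_tool([
  [0,0,0,0,0,-1,1],
  [0,0,0,0,0,-2,1],
  [0,0,0,0,0,-2.5,1],
  [0,0,0,0,0,-2.5,1],
])

```text
clock: 31.8
tcp_pos: [0.4819, -0.0234, 0.0648]
orientation: [-2.208, -2.234, -0.005]
contact_force: [-7.9, 0.8, 34.4]
grip_width: 0.0202
gripper_force: 65.3
```

Same stiff stop as for the others. Release, rise and retreat towards the robot's right.

Call:
servo_tool([
  [0,0,0,0,0,3,1],
  [0,0,0,0,0,3,0.35],
  [0,0,0,0,0,3,0.35],
  [0,0,0,0,0,3,0.35],
  [0,0,0,0,0,3,0.35],
])

```text
clock: 32.22
tcp_pos: [0.4804, -0.0236, 0.0649]
orientation: [-2.208, -2.235, 0.001]
contact_force: [0.9, 0.0, -0.2]
grip_width: 0.0555
gripper_force: 0.0
```

Call:
servo_tool([
  [0,0,0,0,0,30,0.35],
  [0,0,0,0,0,71,0.35],
  [0,0,0,-10,-40,90,0.35],
  [0,0,0,-20,-80,90,0.35],
  [0,0,0,-20,-120,90,0.35],
])

```text
clock: 32.63
tcp_pos: [0.4601, -0.1427, 0.1563]
orientation: [2.204, 2.238, 0.003]
contact_force: [1.1, 0.0, 0.1]
grip_width: 0.0554
gripper_force: 0.0
```

Call:
servo_tool([
  [0,0,0,-20,-40,0,0.35],
  [0,0,0,-20,-80,0,0.35],
  [0,0,0,-20,-80,0,0.35],
  [0,0,0,-20,-80,0,0.35],
  [0,0,0,-20,-80,0,0.35],
])

```text
clock: 33.05
tcp_pos: [0.4405, -0.2221, 0.1547]
orientation: [-2.208, -2.234, 0.0]
contact_force: [0.3, 0.6, -0.5]
grip_width: 0.0557
gripper_force: 0.0
```

```bash
python3 -c "
from h import *
im,T=nestcheck('t10'); cv2.imwrite('pics/t10c.png',cv2.resize(im[160:350,180:510],None,fx=2.4,fy=2.4,interpolation=cv2.INTER_CUBIC))
for u,v in [(302,236),(373,235),(338,201)]:
    Q=T[v-22:v+22,u-22:u+22,2]; print((u,v),[round(float(np.median(Q[(Q>a)&(Q<b)]))*1000,1) for a,b in((.05,.068),(.076,.092))])"
```

```text
454 [60.5, 54.3, 55.8, 53.3, 58.1, 59.5, 59.9, 60.1, 58.8, 61.9]
463 [59.4, 60.7, 60.3, 60.1, 62.3, 61.1, 60.8, 61.3, 59.3, 61.4]
472 [60.6, 61.6, 62.4, 73.1, 76.4, 80.5, 61.7, 62.1, 60.4, 59.6]
481 [60.3, 61.0, 62.3, 82.8, 83.6, 83.5, 63.4, 61.5, 59.6, 61.3]
490 [60.1, 61.7, 61.1, 81.4, 82.4, 82.1, 62.3, 61.6, 61.4, 60.6]
499 [61.3, 60.6, 62.6, 60.2, 61.3, 61.1, 61.3, 61.5, 59.2, 61.0]
508 [60.3, 61.4, 60.6, 61.2, 60.7, 60.8, 60.2, 60.8, 59.6, 60.9]
517 [61.3, 60.5, 60.8, 61.4, 61.4, 60.3, 60.0, 60.6, 60.5, 60.1]
hood ((483.30987548828125, -22.645238876342773), (22.2322940826416, 43.94462203979492), 0.5750866532325745)
33.1 [ 0.44074897 -0.22117237  0.15471843] [-2.20574266e+00 -2.23548113e+00  1.03530059e-04] [-0.53519367  0.56830869 -0.69630608]
(302, 236) [60.6, 82.7]
(373, 235) [60.8, 82.6]
(338, 201) [60.8, 83.0]
```

View pics/t10c.png

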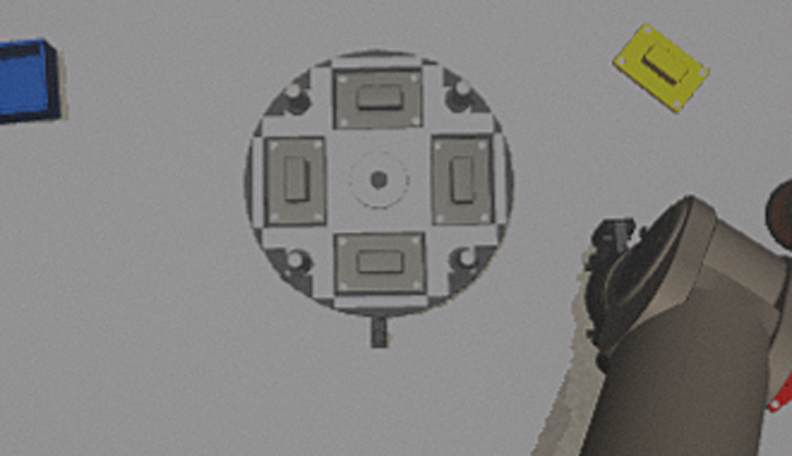

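All four covers are flush in their nests, the dial is square in its detent and the arm is clear.

```bash
python3 -c "
from bench import r
print(r.hand_in())"
```

```text
the job is handed in; nothing more can be done
None
```

I loaded all four covers at the pointer, pressed each one home, and indexed the dial three detents anticlockwise. The final camera check showed every plate flush with the dial face and the arm clear, and I handed the job in at about 33 s; no verdict came back.

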